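# Hang the impression tray on the swinging drying hook

### The job

The hook of the drying stand is swinging: steady it with one gentle touch, holding it still for a moment. Then hang the steel impression tray on it by the front bar of the tray's handle loop, prove that it is seated with a light downward tug of about half a kilogram (5 N), and let go so that it stays hanging with no more than an easy sway. Never knock or force the hook (keep well under 10 N), and leave the other things on the bench alone.

Things in the scene. Friction and masses are not known exactly. Their poses are not given: they have to be found in the camera images.
- clamp (a point): centre of the clamp at the end of the stand's level arm, 450 mm above the bench; fixed in an episode. Its x axis points level, away from the robot, z up. A drop rod comes down out of it to a fork; the hook swings in that fork on a pivot straight below this point. The post is 100 mm behind and 170 mm to the left (+x, +y), 13 cm square foot; in front of the hook is free space.
- hook (a joint): swing angle of the hook (rad): 0 hangs straight down, positive swings away from the robot (along clamp's +x). It swings only in clamp's x-z plane, with little friction, about 0.75 s a cycle, and will not come to rest by itself in time. One piece of steel, 0.25 kg. Its body's origin (body hook) is the pivot, axes as clamp's when hanging straight. stem_zone and under_hook tell its shape.
- stem_zone (a point): fixed point 140 mm below clamp: the stem, a straight 10 mm round bar, always passes this height. Somebody clamped the drop rod by eye: the pivot is 30 to 60 mm below clamp, not measured, so the seat in the bend must be found by feel. Seat (centre of a 5 mm bar lying in it): 196.5 mm below the pivot, 12.5 mm in front of the stem's axis. The clamp does not slip.
- under_hook (a point): fixed point on the bench straight below clamp. The J hook: stem down to 185 mm below the pivot, then an 8 mm bar bends towards the robot and up to a tip 29 mm in front of the stem's axis, 29.5 mm above the seat; gap between stem and tip 16 mm at the bottom, wider at the top, open upward. The seat is 193 to 224 mm above this point.
- tray: steel impression tray, about 0.11 kg, on the bench: a horseshoe trough 61 x 66 mm, 22 mm high. Origin under the trough's middle, x along the handle (away from the trough), z up. Handle: level bar 10 mm wide, 18 mm deep (6 to 24 mm above the underside), x = 31 to 101 mm. Then a flat level loop of 5 mm wire, 38 mm wide, to x = 150 mm, 18 mm above the underside. The loop starts pointing away from the robot.
- tray_grip (a point): middle of the handle bar's depth at x = 75 mm, 15 mm above the underside; a good place to pinch it across its 10 mm width
- tray_bar (a point): middle of the loop's straight front bar (20 mm long, 5 mm thick), at x = 150 mm, 75 mm ahead of tray_grip and 18 mm above the underside
- cast: bystander: plaster dental cast on a black base, 60 x 66 x 47 mm
- bowl: bystander: white bowl, 100 mm across, 65 mm high
- bottle: bystander: white bottle, 60 mm thick, 150 mm high
There are look-alikes about, which are no part of the job. Of the things that look like the tray, the middle-sized one is meant.

How it is judged:
On the way, in this order (a step that is already met when the one before it is completed fails the run):
1. the hook, touched, is held still (slower than 0.15 rad/s) for half a second (contact force between hook and anything else above 0.03 N and velocity of joint hook between -0.15 and 0.15 rad/s), for 0.5 s.
2. with the loop's bar in the hook's bend, between stem and tip, the tray pulls on the hook with more than 2.5 N for 0.2 s (contact force between tray and hook above 2.5 N and x of tray_bar in the frame of hook between -0.023 and -0.004 m and z of tray_bar in the frame of hook between -0.21 and -0.185 m), for 0.2 s.
At the end, for the whole second after the job is handed in: the tray hangs by its loop on the hook (bar in the bend, between stem and tip, 4 to 23 mm in front of the stem's axis and 185 to 210 mm below the pivot; handle within 0.6 rad of upright, loop up), carried by the hook, clear of the bench, moving slower than 0.6 m/s, released (x of tray_bar in the frame of hook between -0.023 and -0.004 m and z of tray_bar in the frame of hook between -0.21 and -0.185 m and angle between tray's own x axis and vertical below 0.6 rad and contact force between tray and hook above 0.1 N and linear speed of tray below 0.6 m/s and height (world z) of tray above 0.03 m); the robot touches nothing.
It fails at once if the hook is knocked or forced: anything touches it with more than 10 N (contact force between hook and anything else above 10 N).
It fails at once if the hook is flung out beyond 0.6 rad (value of joint hook above 0.6 rad or value of joint hook below -0.6 rad).
It fails at once if a bystander is moved by more than 20 mm (distance of any of cast, bowl, bottle from where it was at the start of the episode above 0.02 m).
It also fails if it takes over 72 s, if anything falls off the work surface, if the arm or the gripper's body presses on something with over 40 N, if the wrist force passes 120 N, or if a joint passes its speed limit or range.

### The arm

A 7-joint arm with a two-finger parallel gripper is mounted at the origin on the work surface. World frame = base frame: x ahead of the robot, y to its left, z up, the work surface at z = 0. Lengths are in m, angles in rad, forces in N, time in s.
With the tool pointing down it reaches from about 0.4 to 0.85 m from the base axis. Payload 4.5 kg.
Tool frame: the origin (TCP) lies midway between the tips of the shut fingers; the grasp point (between the pads) lies 19 mm behind it (arm.tcp_to_grasp is the distance from the TCP to the grasp point, in m); z points along the fingers, y is the line along which they close (so a half turn about z gives the same grasp; the last joint's range is limited). The gripper opens to 85 mm and grips with 20 to 120 N. Pads are 22 mm wide; open, the fingers measure 114 mm over their backs; the gripper's body (76 mm by 85 mm) begins 54 mm behind the grasp point. The pads swing forward as they close: fully open they stand 13 mm farther back than shut.
Start: joints at [1.352, 0.689, -0.195, 1.565, 0.157, 0.902, -0.215], TCP at [0.156, -0.605, 0.231] pointing down, gripper open.
Joint ranges: [-3.01, 3.01], [-0.46, 2.08], [-1.47, 1.51], [0.13, 2.56], [-1, 4.14], [0.04, 2.09], [-2.66, 2.66]. Speed limits (rad/s): [2.57, 2.57, 3.14, 3.14, 3.14, 3.14, 3.14].

### API

Orientations are given as a unit quaternion [x, y, z, w].
In Python, from cell import arm, set_gripper, ik, eyes, spotter gives the robot as it stands. Calls block until the motion is done:
- arm.move_to(position, orientation): joint-space move of the TCP to a pose.
- arm.servo_line(position, feed=0.15, rotation=None, until_force=None): straight line of the TCP; rotation=None keeps the orientation; feed is the mean speed in m/s. With until_force (N) it stops when the force on the tool has changed by that much, and returns True; else False.
- arm.move_joints(angles): joint-space move.
- set_gripper(opening, newtons=None): finger opening in m; newtons is the grip in N (None keeps the last); returns when the fingers have stopped.
- arm.sleep(seconds).
- ik(position, orientation): joint angles nearest the present ones, or None.
- eyes.snapshot(name): name is "scene" or "side" or "wrist"; returns (picture, depth): 384x512x3 uint8, red, green, blue; 384x512 float32, m along the optical axis (not along the pixel's ray), 0 where there is no reading.
- eyes.camera_info(name): a dict with "fx", "fy", "cx", "cy" (pixels), "R" (3x3) and "t" (3): a world point X has camera coordinates R X + t. Camera axes: x right, y down, z forward; pixel columns grow to the right and rows downward; lengths in m; the calibration is good to about 2 mm. The wrist camera is an equidistant fisheye: a pixel r from the principal point sees the ray r / f radians off the axis. A picture is of the moment at which its call begins: read the wrist's pose just before it. camera_info takes no time and is no camera call; for the wrist camera it gives the pose at the moment of the call.
A pose or a line that the arm cannot do raises arm.PlanningError and nothing moves.
- arm.close_job(): hands the job in; it is judged then, once.
Trained networks look in the newest picture that a camera, given by its name, has taken for a name from the list of things; names that differ only in an ending like _2 or _b are one class to them, and where a whole thing is asked for, a point or a joint stands for the part that bears it (a point fixed in the world has none). Each returns a list of dicts, best first, with "conf" (0 to 1); they miss things now and then, are a little off and sometimes report something else, mostly with a low value. They report only what shows in the picture. A call takes as long as a camera call. They do not tell look-alikes from the thing itself.
- spotter.search_frame(label, camera): "centre" ([x, y, z] in m, in the coordinates of the camera as it stood for that picture, good to about 4 mm: the middle of the surface that is visible of it).
- spotter.outline_of(label, camera): "region" (384x512 bool, what is visible of it).
- spotter.mark_of(label, camera): "centre" ([x, y, z] in m, in the coordinates of the camera as it stood for that picture, good to about 4 mm: a listed point, or the origin of a listed thing).
Readings, each from a call of its own:
- arm.get_t(): time.
- arm.get_joints(): joint angles.
- arm.get_joint_vel(): joint speeds.
- arm.get_tau(): joint torques, N m.
- arm.get_ee_pos(): TCP position.
- arm.get_ee_rot(): TCP orientation.
- arm.get_force(): force on the tool from outside, world axes, zero at the start.
- arm.get_moment(): the same for the moment, N m.
- arm.get_opening(): finger opening in m.
- arm.get_grip_force(): force on a finger pad.
Only numpy, scipy, OpenCV 4.12 (cv2) and the standard library are available. Lean on these libraries where they do the work, as an engineer would, in place of code of your own. Each camera call takes 0.05 s, during which the arm holds its last target. There are 200 camera calls.

## Working session

There is one attempt and no reset: what is moved stays moved. The work goes in short steps, each a Python script; the robot and the scene stay as the last script left them, time stands still between calls to the robot, and variables do not carry over. Pictures are saved under pics/ and viewed, at most 10 in all, crops included, and the job is handed in when it is done.

```bash
ls; mkdir -p pics
cat > h.py <<'E'
import numpy as np, cv2
from cell import arm,set_gripper,ik,eyes,spotter
def w(c,ci): return ci["R"].T@(np.array(c)-ci["t"])
E
python3 - <<'E'
from h import *
print(arm.get_t())
ims=[]
for n in("scene","side"):
    ci=eyes.camera_info(n); p,d=eyes.snapshot(n); ims.append(p)
    np.savez(f"{n}.npz",p=p,d=d,**ci)
    print(n,"pos",-ci["R"].T@ci["t"],"axis",ci["R"][2])
    for l in("clamp","tray","tray_grip","tray_bar","stem_zone","under_hook","hook"):
        for r in spotter.mark_of(l,n): print(l,w(r["centre"],ci).round(4),round(r["conf"],2))
    for l in("cast","bowl","bottle"):
        for r in spotter.search_frame(l,n): print(l,w(r["centre"],ci).round(3),round(r["conf"],2))
for n,p in zip(("scene","side"),ims): cv2.imwrite(f"pics/{n}0.png",cv2.resize(p[:,:,::-1],(800,600)))
print(arm.get_t(),arm.get_ee_rot())
E
```

```text
pics
0.0
scene pos [ 1.1120167  -0.76877022  1.45587065] axis [-0.41770798  0.47482816 -0.77463428]
clamp [0.6888 0.1084 0.4514] 0.79
tray [ 0.4459 -0.3029 -0.0008] 0.94
tray [ 0.4509 -0.5022 -0.0047] 0.74
tray [ 0.2147 -0.2147 -0.0021] 0.63
tray_grip [ 0.5304 -0.3026  0.0126] 0.95
tray_grip [ 0.4547 -0.4441  0.0128] 0.83
tray_grip [ 7.258e-01 -2.104e-01  4.000e-04] 0.36
tray_bar [ 0.3077 -0.3947  0.0207] 0.98
tray_bar [ 0.5977 -0.2931  0.0164] 0.85
tray_bar [ 5.647e-01  4.230e-01 -1.000e-04] 0.56Traceback (most recent call last):
  File "<stdin>", line 9, in <module>
ValueError: it knows: bottle, bowl, cast, clamp, stem_zone, tray, tray_bar, tray_grip, under_hook
```

Run:
```python
from h import *
ims=[]
for n in("scene","side"):
    ci=eyes.camera_info(n); p,d=eyes.snapshot(n); ims.append(p)
    np.savez(f"{n}.npz",p=p,d=d,**ci)
    print(n,"pos",-ci["R"].T@ci["t"],"axis",ci["R"][2])
    for l in("clamp","stem_zone","under_hook")+(("tray","tray_grip","tray_bar") if n=="side" else ()):
        for r in spotter.mark_of(l,n): print(l,w(r["centre"],ci).round(4),round(r["conf"],2))
    for l in("cast","bowl","bottle"):
        for r in spotter.search_frame(l,n): print(l,w(r["centre"],ci).round(3),round(r["conf"],2))
for n,p in zip(("scene","side"),ims): cv2.imwrite(f"pics/{n}0.png",cv2.resize(p[:,:,::-1],(800,600)))
print(arm.get_t(),arm.get_ee_rot())
```

```text
scene pos [ 1.1120167  -0.76877022  1.45587065] axis [-0.41770798  0.47482816 -0.77463428]
clamp [0.6896 0.1087 0.4524] 0.7
stem_zone [0.6884 0.1074 0.3105] 0.69
cast [0.453 0.358 0.032] 0.72
bowl [ 0.717 -0.199  0.031] 0.68
bottle [0.585 0.404 0.068] 0.67
side pos [-0.21370467  0.73759136  0.93141369] axis [ 0.56252741 -0.6239165  -0.54248605]
clamp [0.687  0.1089 0.4515] 0.62
stem_zone [0.6857 0.1103 0.3136] 0.58
under_hook [ 7.241e-01 -2.107e-01  6.000e-04] 0.74
tray [ 0.2134 -0.2134  0.0016] 0.97
tray [ 0.4519 -0.3043  0.0024] 0.73
tray [ 4.551e-01 -5.015e-01 -2.000e-04] 0.57
tray_grip [ 0.4539 -0.4456  0.0093] 0.73
tray_grip [ 0.5245 -0.2988  0.0146] 0.71
tray_grip [ 0.2601 -0.2997  0.0212] 0.71
tray_bar [ 0.6021 -0.2992  0.0213] 0.94
tray_bar [ 0.3112 -0.3944  0.026 ] 0.76
tray_bar [ 0.4561 -0.3923  0.0168] 0.68
cast [0.437 0.379 0.041] 0.65
bowl [ 0.734 -0.213  0.05 ] 0.74
bottle [0.55  0.432 0.081] 0.95
bottle [ 0.729 -0.213  0.047] 0.62
1.2 [9.92024344e-01 1.26046420e-01 8.33297498e-06 3.55888525e-05]
```

View pics/scene0.png

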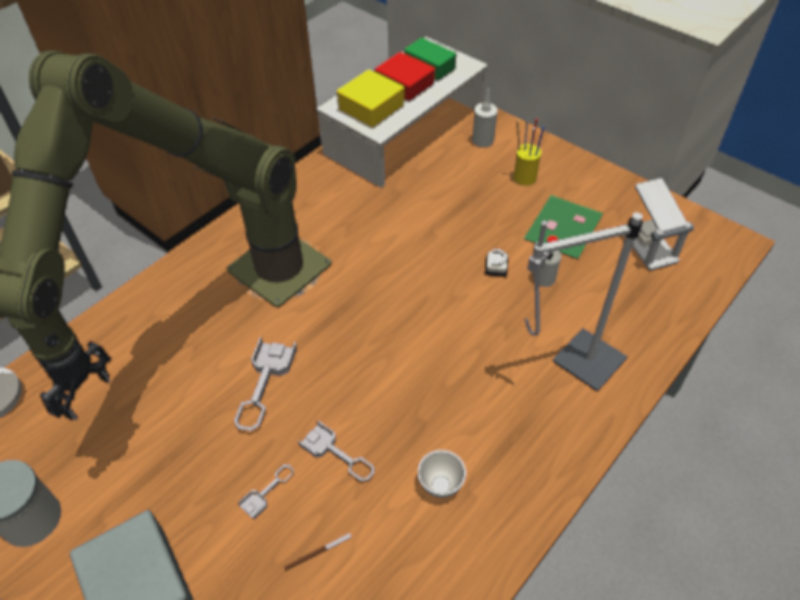

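View pics/side0.png

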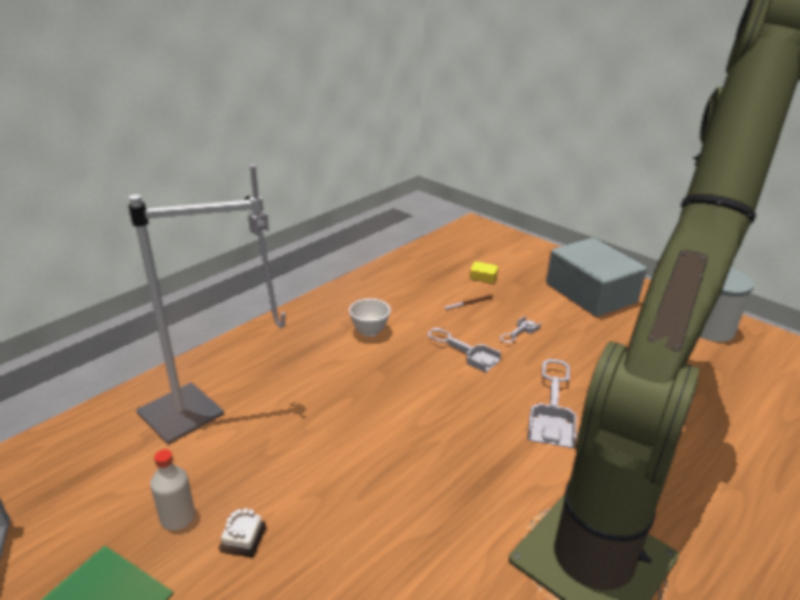

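The middle-sized tray is at about (0.449, -0.303), with its handle along +x and the loop at scene pixel (358, 465). The hook hangs below the clamp at scene pixel (537, 330). Next I'll measure the swing, the clamp yaw (from the foot) and reachability.

```bash
cat >> h.py <<'E'
from scipy.spatial.transform import Rotation as Ro
C=np.array([0.688,0.1087,0.4515])
def cloud(d,ci):
    v,u=np.nonzero(d>0); z=d[v,u]
    P=np.stack([(u-ci["cx"])/ci["fx"]*z,(v-ci["cy"])/ci["fy"]*z,z],1)
    return (P-ci["t"])@ci["R"],u,v
def tool(yaw,pitch):
    "tool z: level heading yaw, pitched down by pitch; closing axis y level"
    z=np.array([np.cos(yaw)*np.cos(pitch),np.sin(yaw)*np.cos(pitch),-np.sin(pitch)])
    y=np.array([-np.sin(yaw),np.cos(yaw),0]); x=np.cross(y,z)
    return Ro.from_matrix(np.stack([x,y,z],1)).as_quat()
E
python3 - <<'E'
from h import *
# foot and level arm
for n in("scene","side"):
    f=np.load(n+".npz"); P,u,v=cloud(f["d"],f)
    m=(P[:,2]>.004)&(P[:,2]<.035)&(abs(P[:,0]-.79)<.13)&(abs(P[:,1]-.28)<.13)
    Q=P[m]; r=cv2.minAreaRect((Q[:,:2]*1000).astype(np.float32)); print(n,"foot",len(Q),r, np.percentile(Q[:,2],[5,50,95]))
    m=(P[:,2]>.08)&(P[:,2]<.4)&(abs(P[:,0]-.79)<.09)&(abs(P[:,1]-.28)<.09)
    print("post",np.median(P[m],0),P[m].std(0))
rec=[]
for i in range(24):
    t=arm.get_t(); n=("side","scene")[i%2]; p,d=eyes.snapshot(n); rec.append((t,n,d))
    f=eyes.camera_info(n); P,u,v=cloud(d,f)
    m=(P[:,2]>.17)&(P[:,2]<.43)&(np.hypot(P[:,0]-C[0],P[:,1]-C[1])<.13)
    Q=P[m]; k=(Q[:,2]>.25)&(Q[:,2]<.36)
    l=np.polyfit(Q[k][:,2],Q[k][:,:2],1) if k.sum()>5 else None
    print(round(t,2),n,m.sum(),"zmin",Q[:,2].min().round(3),"slope",(-l[0]).round(3),"xy@.26",(l[0]*.26+l[1]).round(3))
np.savez("rec.npz",d=np.array([r[2] for r in rec]),t=[r[0] for r in rec])
for z in(.12,.15,.26):
  for x in(.55,.6,.65,.7):
    print(z,x,[ (lambda q: None if q is None else 1)(ik([x,.1,z],tool(0,p))) for p in(0,.2,.4,.5)])
E
```

```text
scene foot 1297 ((789.6446533203125, 279.7248840332031), (259.3703918457031, 258.2963562011719), 0.2859012186527252) [0.00439105 0.01018737 0.01711515]
post [0.79646422 0.26652373 0.26104765] [0.00502243 0.00348838 0.09152702]
side foot 1474 ((790.0701904296875, 280.7752380371094), (257.39666748046875, 258.6691589355469), 89.79847717285156) [0.00423996 0.01265996 0.01672634]
post [0.78886607 0.27984606 0.25662021] [0.0034914  0.00480732 0.09146813]
1.2 side 325 zmin 0.206 slope [ 0.103 -0.004] xy@.26 [0.702 0.112]
1.25 scene 214 zmin 0.204 slope [ 0.039 -0.015] xy@.26 [0.695 0.104]
1.3 side 341 zmin 0.206 slope [-0.016  0.002] xy@.26 [0.683 0.112]
1.35 scene 208 zmin 0.204 slope [-0.082  0.006] xy@.26 [0.677 0.105]
1.4 side 356 zmin 0.208 slope [-0.108 -0.002] xy@.26 [0.668 0.113]
1.45 scene 210 zmin 0.204 slope [-0.131  0.007] xy@.26 [0.669 0.105]
1.5 side 350 zmin 0.208 slope [-0.116  0.005] xy@.26 [0.668 0.113]
1.55 scene 206 zmin 0.204 slope [-0.077  0.   ] xy@.26 [0.676 0.105]
1.6 side 340 zmin 0.207 slope [-0.029 -0.003] xy@.26 [0.681 0.112]
1.65 scene 220 zmin 0.204 slope [0.0
[... 609 characters left out ...]
1] xy@.26 [0.68  0.112]
2.15 scene 208 zmin 0.211 slope [-0.093  0.018] xy@.26 [0.676 0.105]
2.2 side 348 zmin 0.208 slope [-0.115  0.001] xy@.26 [0.668 0.113]
2.25 scene 208 zmin 0.208 slope [-0.119  0.   ] xy@.26 [0.671 0.104]
2.3 side 350 zmin 0.208 slope [-0.105  0.005] xy@.26 [0.67  0.113]
2.35 scene 209 zmin 0.207 slope [-0.059  0.002] xy@.26 [0.68  0.104]
0.12 0.55 [None, None, None, None]
0.12 0.6 [1, None, None, None]
0.12 0.65 [1, 1, 1, 1]
0.12 0.7 [1, 1, 1, 1]
0.15 0.55 [None, None, None, None]
0.15 0.6 [1, None, None, None]
0.15 0.65 [1, 1, 1, 1]
0.15 0.7 [1, 1, 1, 1]
0.26 0.55 [None, None, None, None]
0.26 0.6 [None, None, None, None]
0.26 0.65 [1, 1, 1, 1]
0.26 0.7 [1, 1, 1, 1]
```

Run:
```python
from h import *
q0=arm.get_joints()
for z in(.15,.2,.285):
  for p in(-.3,0,.3,.6,.9):
    print(z,p,[ (round(x,2),yw) for yw in(0,.4,.8,1.2) for x in [next((x for x in np.arange(.5,.75,.01) if ik([x,.109,z],tool(yw,p)) is not None),9)]])
print("pick",ik([.524,-.301,.0],tool(0.03,np.pi/2)),tool(.03,np.pi/2))
print(ik([.66,.109,.285],tool(0,0)))
```

```text
0.15 -0.3 [(np.float64(0.62), 0), (np.float64(0.61), 0.4), (np.float64(0.69), 0.8), (np.float64(0.5), 1.2)]
0.15 0 [(np.float64(0.59), 0), (np.float64(0.58), 0.4), (np.float64(0.5), 0.8), (np.float64(0.5), 1.2)]
0.15 0.3 [(np.float64(0.62), 0), (np.float64(0.62), 0.4), (np.float64(0.52), 0.8), (np.float64(0.5), 1.2)]
0.15 0.6 [(np.float64(0.6), 0), (np.float64(0.59), 0.4), (np.float64(0.52), 0.8), (np.float64(0.5), 1.2)]
0.15 0.9 [(np.float64(0.52), 0), (np.float64(0.52), 0.4), (np.float64(0.5), 0.8), (np.float64(0.5), 1.2)]
0.2 -0.3 [(np.float64(0.61), 0), (np.float64(0.54), 0.4), (np.float64(0.51), 0.8), (np.float64(0.5), 1.2)]
0.2 0 [(np.float64(0.63), 0), (np.float64(0.61), 0.4), (np.float64(0.51), 0.8), (np.float64(0.5), 1.2)]
0.2 0.3 [(np.float64(0.64), 0), (np.float64(0.63), 0.4), (np.float64(0.53), 0.8), (np.float64(0.52), 1.2)]
0.2 0.6 [(np.float64(0.59), 0), (np.float64(0.59), 0.4), (np.float64(0.52), 0.8), (np.float64(0.5), 1.2)]
0.2 0.9 [(np.float64(0.51), 0), (np.float64(0.51), 0.4), (np.float64(0.5), 0.8), (np.float64(0.5), 1.2)]
0.285 -0.3 [(np.float64(0.62), 0), (np.float64(0.59), 0.4), (np.float64(0.5), 0.8), (np.float64(0.5), 1.2)]
0.285 0 [(np.float64(0.65), 0), (np.float64(0.64), 0.4), (np.float64(0.54), 0.8), (np.float64(0.53), 1.2)]
0.285 0.3 [(np.float64(0.64), 0), (np.float64(0.63), 0.4), (np.float64(0.54), 0.8), (np.float64(0.52), 1.2)]
0.285 0.6 [(np.float64(0.57), 0), (np.float64(0.57), 0.4), (np.float64(0.5), 0.8), (np.float64(0.5), 1.2)]
0.285 0.9 [(np.float64(0.5), 0), (np.float64(0.5), 0.4), (np.float64(0.5), 0.8), (np.float64(0.5), 1.2)]
pick [ 0.79218179  1.0739723  -0.63717792  1.74041175  0.98034786  0.68103804
  1.1948128 ] [-1.49994375e-02  9.99887502e-01  4.59225328e-19  3.06127257e-17]
[-0.58553085  1.16775559  0.22818413  2.52879636  2.6176476   1.95207448
 -2.01975019]
```

Run:
```python
from h import *
set_gripper(0.0,20)
a=ik([.45,-.25,.32],tool(0,1.2)); b=ik([.58,.109,.285],tool(0,.6)); print(a,b)
arm.move_to([.45,-.25,.32],tool(0,1.2)); print(arm.get_t(),arm.get_joints().round(2) if hasattr(arm.get_joints(),'round') else arm.get_joints())
b=ik([.58,.109,.285],tool(0,.6)); print(np.round(b,2))
arm.move_to([.58,.109,.285],tool(0,.6)); print(arm.get_t(),arm.get_ee_pos())
p,d=eyes.snapshot("scene"); cv2.imwrite("pics/scene1.png",p[80:270,230:450,::-1].repeat(3,0).repeat(3,1))
```

```text
[ 1.29429989  0.49838583 -1.13486361  2.04124776  0.64867679  0.58861378
  1.36955619] [ 0.21329553  0.83722845 -1.25527306  2.49335949  2.10130696  1.46682753
 -0.84553077]
4.8667 [ 1.29  0.5  -1.13  2.04  0.65  0.59  1.37]
[ 0.21  0.84 -1.26  2.49  2.1   1.47 -0.85]
6.7833 [0.58014168 0.10800802 0.28483083]
```

View pics/scene1.png

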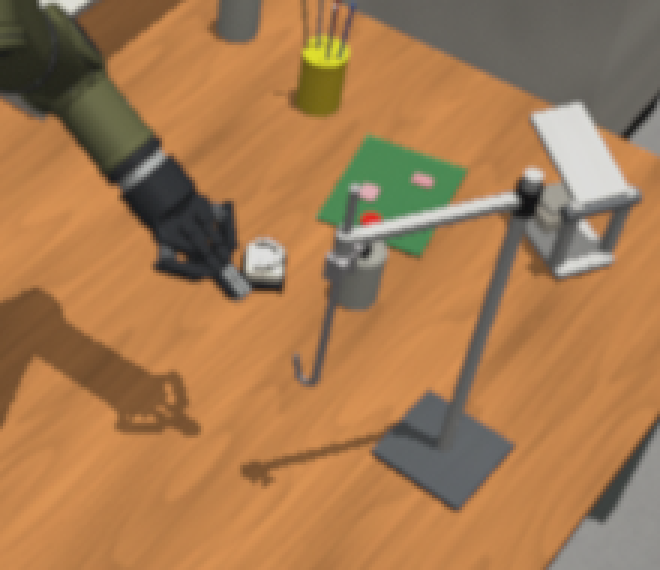

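The shut fingertips at pixel (235, 290) sit in front of the hook's stem, and the way is free. Next I creep in.

```bash
cat >> h.py <<'E'
def stem(n="side",lo=.215,hi=.27):
    d=eyes.snapshot(n)[1]; f=eyes.camera_info(n); P,u,v=cloud(d,f)
    m=(P[:,2]>.19)&(P[:,2]<hi)&(abs(P[:,1]-.1087)<.02)&(abs(P[:,0]-.69)<.06)
    return P[m]
E
python3 - <<'E'
from h import *
arm.servo_line([.640,.109,.285],.12)
f0=np.array(arm.get_force()); print(arm.get_t())
for x in np.arange(.648,.6961,.004):
    arm.servo_line([x,.109,.285],.008)
    print(round(arm.get_t(),2),round(x,3),(np.array(arm.get_force())-f0).round(2))
for i in range(10):
    t=arm.get_t(); Q=stem(); print(round(t,2),(np.array(arm.get_force())-f0).round(2),len(Q),np.median(Q,0).round(4),Q[:,2].min().round(3))
print(arm.get_ee_pos())
E
```

```text
7.4833
8.63 0.648 [-0.57  0.14 -0.24]
9.28 0.652 [-0.95 -0.39  0.29]
9.93 0.656 [-0.26  0.87 -0.86]
10.58 0.66 [-0.08  0.86  1.07]
11.23 0.664 [-0.86  0.35  0.01]
11.88 0.668 [-0.42  1.28 -0.55]
12.53 0.672 [-1.09 -0.54  0.74]
13.18 0.676 [ 0.2   0.59 -0.54]
13.83 0.68 [-0.15  0.47 -0.5 ]
14.48 0.684 [-0.07 -0.25 -0.77]
15.13 0.688 [-0.15  0.44  0.06]
15.78 0.692 [-0.15  0.24  0.22]
16.43 0.696 [0.03 0.4  0.03]
16.43 [0.22 0.81 0.5 ] 67 [0.7088 0.1121 0.2313] 0.208
16.48 [-0.51 -0.44 -0.08] 66 [0.7088 0.1121 0.2317] 0.21
16.53 [-0.93  0.8   0.35] 67 [0.7094 0.1121 0.2316] 0.207
16.58 [-1.19  0.82  0.47] 68 [0.7083 0.1121 0.2321] 0.209
16.63 [ 0.06  1.39 -0.62] 68 [0.7087 0.1122 0.2323] 0.208
16.68 [-0.83  0.24  0.01] 68 [0.708  0.1121 0.232 ] 0.209
16.73 [-0.35  0.64  0.65] 68 [0.7091 0.112  0.2322] 0.207
16.78 [-0.62  0.92  0.68] 68 [0.7093 0.112  0.2329] 0.206
16.83 [-0.47  0.19 -0.31] 67 [0.7085 0.1117 0.2309] 0.208
16.88 [-0.46  0.33  0.54] 69 [0.7084 0.1119 0.2327] 0.206
[0.69597353 0.10898253 0.28498651]
```

Run:
```python
from h import *
arm.sleep(.2)
arm.servo_line([.672,.109,.285],.01)
arm.servo_line([.60,.109,.285],.2)
print(arm.get_t())
for n in("side","scene","side","scene"):
    t=arm.get_t(); f=eyes.camera_info(n); d=eyes.snapshot(n)[1]; P,u,v=cloud(d,f)
    m=(P[:,2]>.19)&(P[:,2]<.42)&(abs(P[:,1]-.1087)<.02)&(abs(P[:,0]-.69)<.06); Q=P[m]
    k=(Q[:,2]>.25)&(Q[:,2]<.36); l=np.polyfit(Q[k][:,2],Q[k][:,0],1); s=l[0]*.28+l[1]
    a=Q[(Q[:,0]<s-.016)&(Q[:,2]<.29)]
    print(round(t,2),n,"slope",l[0].round(3),"stem x",s.round(4),"y",np.median(Q[k][:,1]).round(4),"tip n",len(a),"z",np.percentile(a[:,2],[0,5,50,95,100]).round(4),"xmin",a[:,0].min().round(4),a[np.argmax(a[:,2])].round(4))
    lo=Q[Q[:,2]<.25]; print(" zmin",np.sort(lo[:,2])[:4].round(4))
    if t<arm.get_t()+1 and n=="side": print(lo[np.argsort(lo[:,2])][::4].round(3).tolist())
```

```text
20.1917
20.19 side slope -0.021 stem x 0.6877 y 0.1127 tip n 24 z [0.2085 0.2133 0.2273 0.2414 0.2437] xmin 0.6562 [0.6601 0.1142 0.2437]
 zmin [0.2072 0.2082 0.2085 0.2096]
[[0.675, 0.113, 0.207], [0.685, 0.113, 0.21], [0.688, 0.107, 0.213], [0.682, 0.112, 0.214], [0.689, 0.105, 0.215], [0.667, 0.115, 0.219], [0.664, 0.109, 0.222], [0.665, 0.109, 0.224], [0.687, 0.113, 0.227], [0.687, 0.113, 0.231], [0.661, 0.115, 0.233], [0.661, 0.114, 0.236], [0.656, 0.114, 0.238], [0.66, 0.115, 0.241], [0.694, 0.114, 0.243], [0.683, 0.115, 0.244], [0.687, 0.111, 0.248]]
20.24 scene slope -0.016 stem x 0.6911 y 0.1042 tip n 21 z [0.2088 0.2108 0.226  0.2398 0.2411] xmin 0.6597 [0.6597 0.1085 0.2411]
 zmin [0.2058 0.2088 0.2097 0.2104]
20.29 side slope -0.011 stem x 0.6879 y 0.113 tip n 22 z [0.2089 0.2135 0.2284 0.2401 0.2405] xmin 0.6586 [0.6641 0.1113 0.2405]
 zmin [0.2046 0.206  0.2089 0.2092]
[[0.681, 0.113, 0.205], [0.683, 0.115, 0.212], [0.677, 0.112, 0.213], [0.687, 0.115, 0.214], [0.687, 0.111, 0.216], [0.666, 0.108, 0.22], [0.663, 0.114, 0.224], [0.665, 0.109, 0.225], [0.686, 0.114, 0.228], [0.69, 0.107, 0.23], [0.687, 0.113, 0.234], [0.693, 0.115, 0.236], [0.661, 0.11, 0.238], [0.693, 0.115, 0.24], [0.664, 0.111, 0.24], [0.693, 0.114, 0.243], [0.691, 0.116, 0.248]]
20.34 scene slope -0.032 stem x 0.6926 y 0.1036 tip n 23 z [0.2052 0.2078 0.2241 0.2366 0.2417] xmin 0.6606 [0.6623 0.1046 0.2417]
 zmin [0.2037 0.2052 0.2059 0.2075]
```

Run:
```python
from h import *
for n in("scene","side"):
    f=np.load(n+".npz"); P,u,v=cloud(f["d"],f)
    m=(P[:,2]>.009)&(P[:,2]<.035)&(P[:,0]>.40)&(P[:,0]<.63)&(abs(P[:,1]+.30)<.045); Q=P[m]
    h=Q[(Q[:,0]>.495)&(Q[:,0]<.545)]
    l=np.polyfit(h[:,0],h[:,1],1); print(n,len(Q),len(h),"axis",l.round(3),"y@.525",np.polyval(l,.525).round(4),"xr",np.percentile(Q[:,0],[0,1,99,100]).round(4),"hz",np.median(h[:,2]).round(4))
    t=Q[Q[:,0]<.475]; o=Q[Q[:,0]>.56]
    print(" trough y",np.percentile(t[:,1],[1,99]).round(4),"loop y",np.percentile(o[:,1],[1,99]).round(4),"loop x",o[:,0].max())
arm.move_to([.52,-.22,.25],tool(0,np.pi/2)); print(arm.get_joints())
f=eyes.camera_info("wrist"); p,d=eyes.snapshot("wrist"); cv2.imwrite("pics/w0.png",p[:,:,::-1])
pos=-f["R"].T@f["t"]
for l in("tray","tray_grip","tray_bar"):
    for r in spotter.mark_of(l,"wrist"): print(l,w(r["centre"],f).round(4),round(r["conf"],2))
print(arm.get_t())
```

```text
scene 278 63 axis [ 0.087 -0.349] y@.525 -0.304 xr [0.4235 0.426  0.6013 0.6065] hz 0.0218
 trough y [-0.3422 -0.2687] loop y [-0.3265 -0.2782] loop x 0.6065278344473615
side 286 59 axis [ 0.091 -0.344] y@.525 -0.2959 xr [0.4205 0.4227 0.5992 0.6037] hz 0.0228
 trough y [-0.3392 -0.2674] loop y [-0.3157 -0.2733] loop x 0.6036639333160928
[ 0.97511668  0.90629748 -1.33670421  1.70275296  0.91653123  1.30588151
  1.01626171]
tray [ 0.4509 -0.3023 -0.0051] 0.71
tray [ 0.4532 -0.4931  0.0018] 0.71
tray_grip [ 0.4539 -0.442   0.0129] 0.88
tray_grip [ 0.5251 -0.2985  0.0135] 0.63
tray_bar [ 0.6015 -0.2939  0.0132] 0.9
tray_bar [ 0.4551 -0.3954  0.0112] 0.73
tray_bar [ 0.3086 -0.3924  0.0217] 0.64
22.175
```

View pics/w0.png

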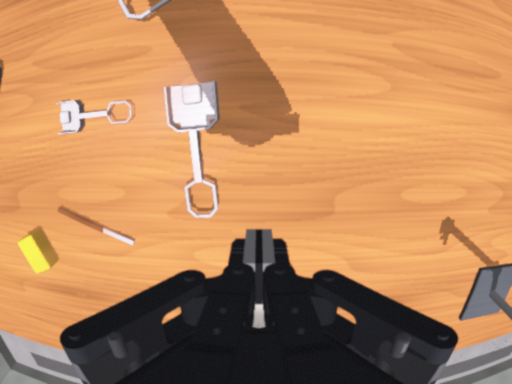

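The wrist picture shows the middle tray with its trough at (190, 107), grip at (195, 155) and loop bar at (202, 215), which agrees with the marks. I'll pick it now.

Run:
```python
from h import *
set_gripper(.05,40)
q=tool(.065,np.pi/2)
arm.move_to([.525,-.2985,.08],q)
print(arm.servo_line([.525,-.2985,.004],.08,until_force=8),arm.get_ee_pos())
set_gripper(0.0,50); print(arm.get_opening(),arm.get_grip_force(),arm.get_force(),arm.get_t())
arm.servo_line([.525,-.2985,.12],.12)
print(arm.get_opening(),arm.get_joints(),arm.get_t())
# chain of poses to the hook, plan only
for pos,ps in(([.55,-.1,.22],.6),([.62,.05,.2],.3),([.645,.109,.19],0)):
    print(ik(pos,tool(0,ps)))
```

```text
False [ 0.52546375 -0.29845324  0.00455086]
0.008541285385595884 52.980467677116394 [-1.19762295  0.26346835  2.04700873] 25.025
0.008795448320796994 [ 1.02255688  1.10213304 -1.21515807  1.70030262  1.11611476  1.19696623
  1.13172849] 26.1417
None
None
[-0.6195982   1.42784089  0.2257689   2.48082289  2.4750186   2.07949728
 -2.20309179]
```

Run:
```python
from h import *
arm.move_to([.47,-.22,.30],tool(0,1.2)); print(np.round(arm.get_joints(),2))
arm.move_to([.58,.05,.24],tool(0,.6)); print(np.round(arm.get_joints(),2),arm.get_t(),arm.get_opening())
for x in(.63,.645,.66):
  for p in(.45,.3,.15,.0):
    j=ik([x,.109,.20],tool(0,p)); print(x,p,None if j is None else np.round(j,2))
```

```text
[ 1.3   0.71 -1.46  2.07  1.05  0.82  0.9 ]Traceback (most recent call last):
  File "<stdin>", line 3, in <module>
cell.PlanningError: the arm cannot take that pose within its joint ranges
```

Run:
```python
from h import *
arm.move_joints([ 0.21329553,0.83722845,-1.25527306,2.49335949,2.10130696,1.46682753,-0.84553077]); print(arm.get_ee_pos(),arm.get_t(),arm.get_opening())
for z in (.2,.23,.26):
 for x in(.63,.645,.66,.69):
  for p in(.4,.2,.0):
    j=ik([x,.109,z],tool(0,p)); print(z,x,p,None if j is None else np.round(j,2))
```

```text
[0.58023094 0.10814631 0.28418006] 28.5083 0.009196333394122996
0.2 0.63 0.4 [ 0.07  1.18 -0.97  2.52  2.53  1.88 -0.99]
0.2 0.63 0.2 None
0.2 0.63 0.0 [-0.76  1.5   0.44  2.54  2.42  1.99 -2.47]
0.2 0.645 0.4 [ 0.1   1.17 -0.98  2.47  2.55  1.82 -0.94]
0.2 0.645 0.2 [-0.22  1.2  -0.41  2.52  2.67  2.02 -1.46]
0.2 0.645 0.0 [-0.62  1.41  0.23  2.49  2.49  2.08 -2.19]
0.2 0.66 0.4 [ 0.13  1.17 -0.98  2.43  2.57  1.77 -0.9 ]
0.2 0.66 0.2 [ 0.    1.27 -0.76  2.47  2.76  2.06 -1.06]
0.2 0.66 0.0 [-0.6   1.38  0.23  2.45  2.53  2.04 -2.14]
0.2 0.69 0.4 [ 0.17  1.17 -0.99  2.34  2.6   1.67 -0.82]
0.2 0.69 0.2 [ 0.06  1.25 -0.78  2.38  2.81  1.94 -0.99]
0.2 0.69 0.0 [ 0.29  1.68 -1.21  2.33  3.37  2.09 -0.21]
0.23 0.63 0.4 [ 0.1   1.11 -1.03  2.52  2.47  1.83 -0.96]
0.23 0.63 0.2 None
0.23 0.63 0.0 None
0.23 0.645 0.4 [ 0.13  1.11 -1.03  2.47  2.49  1.77 -0.91]
0.23 0.645 0.2 [-0.01  1.21 -0.79  2.53  2.68  2.08 -1.09]
0.23 0.645 0.0 [-0.61  1.34  0.23  2.53  2.52  2.06 -2.15]
0.23 0.66 0.4 [ 0.15  1.11 -1.04  2.43  2.51  1.72 -0.87]
0.23 0.66 0.2 [ 0.03  1.21 -0.83  2.48  2.72  2.02 -1.02]
[... 153 characters left out ...]
4   2.76  1.91 -0.95]
0.23 0.69 0.0 [-0.3   1.23 -0.19  2.39  2.73  2.07 -1.58]
0.26 0.63 0.4 [ 0.13  1.04 -1.09  2.51  2.41  1.76 -0.93]
0.26 0.63 0.2 None
0.26 0.63 0.0 None
0.26 0.645 0.4 [ 0.16  1.04 -1.09  2.47  2.44  1.72 -0.88]
0.26 0.645 0.2 [ 0.02  1.16 -0.88  2.53  2.64  2.04 -1.03]
0.26 0.645 0.0 [-0.61  1.26  0.23  2.56  2.55  2.03 -2.11]
0.26 0.66 0.4 [ 0.18  1.04 -1.09  2.42  2.46  1.67 -0.84]
0.26 0.66 0.2 [ 0.06  1.15 -0.9   2.49  2.67  1.98 -0.98]
0.26 0.66 0.0 [-0.46  1.2   0.02  2.51  2.62  2.06 -1.86]
0.26 0.69 0.4 [ 0.22  1.05 -1.1   2.34  2.49  1.59 -0.76]
0.26 0.69 0.2 [ 0.11  1.14 -0.91  2.4   2.72  1.87 -0.91]
0.26 0.69 0.0 [-0.17  1.17 -0.41  2.41  2.79  2.08 -1.36]
```

```bash
cat >> h.py <<'E'
def off(p): # TCP -> loop bar
    return np.array([-.0135*np.cos(p)+.075*np.sin(p),0,.0135*np.sin(p)+.075*np.cos(p)])
E
python3 - <<'E'
from h import *
arm.servo_line([.597,.109,.192],.15,rotation=tool(0,.6))
e=np.array(arm.get_ee_pos()); print(arm.get_t(),e,"bar pred",e+off(.6),arm.get_opening())
for n in("side","scene"):
    f=eyes.camera_info(n); p,d=eyes.snapshot(n)
    for r in spotter.mark_of("tray_bar",n): print(n,w(r["centre"],f).round(4),round(r["conf"],2))
    P,u,v=cloud(d,f); Q=P[(P[:,2]>.2)&(P[:,2]<.3)&(abs(P[:,1]-.109)<.03)&(P[:,0]>.59)&(P[:,0]<.71)]
    L=Q[Q[:,0]<.645]; k=L[L[:,2]>L[:,2].max()-.006]; print("loop top",k.round(4).tolist())
    T=Q[(Q[:,0]>.65)&(Q[:,0]<.672)&(Q[:,2]<.28)]; print("tip",T[:,2].max(),np.median(T[T[:,2]>.23],0),"stem",np.median(Q[(Q[:,0]>.678)&(Q[:,2]>.25)],0))
    u0=(np.array([.65,.109,.22])@f["R"].T+f["t"]); c=int(u0[0]/u0[2]*f["fx"]+f["cx"]),int(u0[1]/u0[2]*f["fy"]+f["cy"])
    q=p[max(0,c[1]-50):c[1]+50,max(0,c[0]-65):c[0]+65,::-1]; cv2.imwrite(f"pics/c_{n}.png",cv2.resize(q,None,fx=4,fy=4,interpolation=cv2.INTER_CUBIC))
a,b=[cv2.imread(f"pics/c_{n}.png") for n in("side","scene")]
cv2.imwrite("pics/chk.png",cv2.resize(np.vstack([a,b]),(520,800))[:600] if 0 else cv2.resize(np.hstack([a,b]),(800,300)))
E
```

```text
29.2917 [0.59715248 0.10877665 0.19262507] bar pred [0.62835864 0.10877665 0.26214792] 0.00860664274452646
side [ 0.3081 -0.3968  0.0293] 0.89
side [0.6335 0.1086 0.2681] 0.7
side [ 0.4534 -0.3941  0.0159] 0.54
loop top [[0.6302, 0.0988, 0.2641], [0.6288, 0.1075, 0.2652], [0.6277, 0.1047, 0.2644], [0.6253, 0.1029, 0.2647], [0.6257, 0.099, 0.2627], [0.6245, 0.0963, 0.262], [0.6276, 0.1158, 0.2661], [0.6263, 0.1131, 0.2654], [0.6273, 0.1089, 0.263], [0.6324, 0.1197, 0.2623], [0.6296, 0.1182, 0.2628], [0.6284, 0.1155, 0.2621], [0.6275, 0.1126, 0.2612], [0.6281, 0.1231, 0.2623], [0.6252, 0.1255, 0.2613], [0.6237, 0.1231, 0.2609]]
tip 0.24414833614472162 [0.66509835 0.11343179 0.2363267 ] stem [0.69077197 0.1121021  0.27307477]
scene [ 0.3086 -0.3949  0.0193] 0.61
scene [ 0.4549 -0.3971  0.0104] 0.59
scene [0.628  0.1085 0.2589] 0.47
loop top [[0.6272, 0.1154, 0.2668], [0.6256, 0.1127, 0.2628], [0.629, 0.1133, 0.2649], [0.6313, 0.1158, 0.2644], [0.6264, 0.1055, 0.2648], [0.6289, 0.1078, 0.2647], [0.6304, 0.1117, 0.2622], [0.625, 0.1024, 0.2614], [0.6287, 0.1025, 0.2642], [0.6302, 0.1064, 0.2618], [0.6249, 0.0969, 0.2613], [0.6284, 0.0972, 0.2637]]
tip 0.24065542705039175 [0.66685926 0.10853054 0.23529394] stem [0.69331819 0.10440345 0.27377043]
```

View pics/chk.png

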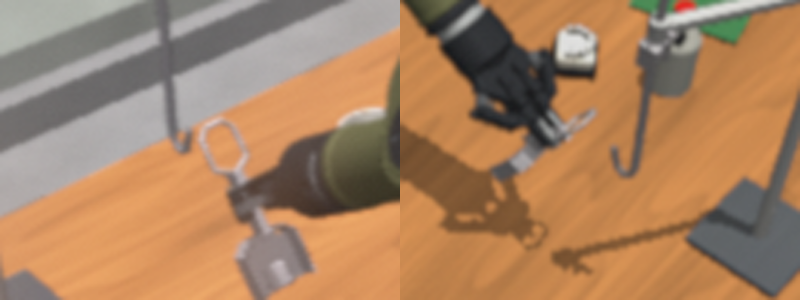

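The tray is held upright with its loop at (222, 145) in the left view, in front of the hook's tip at (180, 148), and the bar is where I predicted. I'll check for residual swing, then cross over the tip and lower.

Run:
```python
from h import *
def st(n="side"):
    f=eyes.camera_info(n); P,u,v=cloud(eyes.snapshot(n)[1],f)
    Q=P[(P[:,2]>.22)&(P[:,2]<.27)&(abs(P[:,1]-.109)<.02)&(P[:,0]>.676)&(P[:,0]<.72)]
    return np.median(Q[:,0])
s=[st() for i in range(15)]; print(np.round(s,4),arm.get_t())
sx=(max(s)+min(s))/2+.003; print("stem axis",sx)
bx=sx-.0145
o=off(.6); R=tool(0,.6)
# level crossing, bar 10 mm over the tip
a=np.array([.597,.109,.254-o[2]]); arm.servo_line(a,.1)
b=np.array([bx-o[0],.109,.254-o[2]]); hit=arm.servo_line(b,.04,until_force=4)
print("cross",hit,np.array(arm.get_ee_pos())+o,arm.get_t())
if not hit:
    b[2]=.228-o[2]; hit=arm.servo_line(b,.03,until_force=4); print("down",hit,np.array(arm.get_ee_pos())+o,arm.get_t(),arm.get_force())
p,d=eyes.snapshot("side"); p2,_=eyes.snapshot("scene"); ims=[]
for n,q in(("side",p),("scene",p2)):
    f=eyes.camera_info(n); u0=np.array([.67,.109,.23])@f["R"].T+f["t"]; c=int(u0[0]/u0[2]*f["fx"]+f["cx"]),int(u0[1]/u0[2]*f["fy"]+f["cy"])
    ims.append(cv2.resize(q[c[1]-35:c[1]+35,c[0]-35:c[0]+35,::-1],(400,400),interpolation=cv2.INTER_CUBIC))
cv2.imwrite("pics/x1.png",np.hstack(ims))
```

```text
[0.6902 0.6899 0.6896 0.6903 0.6895 0.6905 0.6916 0.6911 0.6921 0.6916
 0.6919 0.6914 0.6906 0.6907 0.6906] 30.2417
stem axis 0.6938128005014915
cross False [0.67906603 0.10917558 0.25390072] 31.9167
down False [0.6793648  0.10905268 0.2281987 ] 32.9333 [ 0.28419439 -0.32145089 -1.35953581]
```

View pics/x1.png

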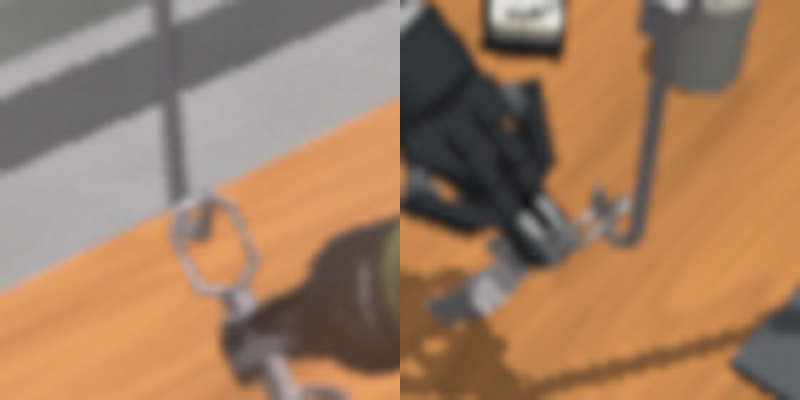

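In the right view the tip (598, 195) stands in front of the bar and the stem (650, 190) behind it, so the bar is in the gap. Next: bring the tray more upright about its bar, then lower to feel the seat.

Run:
```python
from h import *
bar=np.array([.6785,.109,.228])
print(ik(bar-off(.2),tool(0,.2)),arm.get_joints())
for p in(.4,.2):
    arm.servo_line(bar-off(p),.05,rotation=tool(0,p)); print(np.array(arm.get_ee_pos())+off(p),arm.get_t())
def F(n=15):
    r=[]
    for i in range(n): r.append(arm.get_force()); arm.sleep(.01)
    return np.mean(r,0)
f0=F(); t=bar-off(.2)
z=bar-off(.2); z[2]-=.025
hit=arm.servo_line(z,.008,until_force=2.5)
print("touch",hit,np.array(arm.get_ee_pos())+off(.2),(F()-f0).round(2),arm.get_t())
```

```text
[ 0.06610837  1.39524484 -0.79031198  2.37855908  2.89711922  2.04977416
 -0.92879211] [ 0.19237374  1.15496746 -1.06585265  2.37273355  2.4182169   1.5599156
 -0.79963009]
[0.67820294 0.10929063 0.22734627] 33.475
[0.67871084 0.109085   0.22883151] 33.9333
touch True [0.67883198 0.10895126 0.21525415] [0.47 0.19 3.66] 35.8917
```

Run:
```python
from h import *
def F(n=12):
    r=[]
    for i in range(n): r.append(arm.get_force()); arm.sleep(.01)
    return np.mean(r,0)
e=np.array(arm.get_ee_pos()); fs=F(); print("now",fs.round(2))
base=fs[2]-3.66; z=e[2]
for i in range(5):
    f=F()[2]-base
    print(round(z,5),f.round(2))
    if f>4.6: break
    z-=.0003; arm.servo_line([e[0],e[1],z],.005)
arm.sleep(.4); print("tug",(F()-[0,0,base]).round(2),arm.get_t(),np.array(arm.get_ee_pos())+off(.2))
# relieve until about 0.5 N
for i in range(8):
    z+=.0003; arm.servo_line([e[0],e[1],z],.005); f=F()[2]-base; print(round(z,5),f.round(2))
    if f<1.2: break
print(arm.get_t())
```

```text
now [0.13 0.16 3.62]
0.139 4.6
0.1387 4.63
tug [0.23 0.12 5.1 ] 36.9833 [0.67888278 0.10892118 0.21503854]
0.139 4.31
0.1393 3.31
0.1396 1.33
0.1399 -0.38
38.3833
```

Run:
```python
from h import *
set_gripper(.06); print(arm.get_t(),arm.get_opening())
arm.sleep(.3)
e=np.array(arm.get_ee_pos())
for D in(.07,.055,.045,.035):
    try:
        arm.servo_line(e-np.array([D*np.cos(.2),0,-D*np.sin(.2)]),.05); print("back",D); break
    except arm.PlanningError as x: print(x)
print(arm.get_ee_pos(),arm.get_t())
ims=[]
for n in("side","scene"):
    q,d=eyes.snapshot(n); f=eyes.camera_info(n); u0=np.array([.67,.109,.17])@f["R"].T+f["t"]; c=int(u0[0]/u0[2]*f["fx"]+f["cx"]),int(u0[1]/u0[2]*f["fy"]+f["cy"])
    ims.append(cv2.resize(q[c[1]-55:c[1]+55,c[0]-55:c[0]+55,::-1],(400,400),interpolation=cv2.INTER_CUBIC))
cv2.imwrite("pics/x2.png",np.hstack(ims))
```

```text
38.925 0.05962873477122914
the arm cannot follow that straight line within its joint ranges
the arm cannot follow that straight line within its joint ranges
the arm cannot follow that straight line within its joint ranges
the arm cannot follow that straight line within its joint ranges
[0.67717549 0.10895044 0.13991858] 39.225
```

View pics/x2.png

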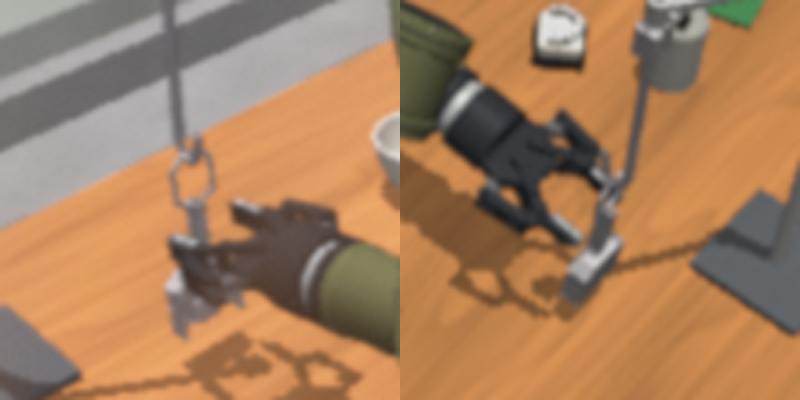

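The tray hangs free on the hook (bar at (190, 155) left view) between the open fingers. I'll back out, pitching slightly to stay within the joint ranges.

Run:
```python
from h import *
done=False
for x,z,p in((.61,.15,.5),(.615,.15,.6),(.62,.16,.5),(.63,.15,.45),(.64,.15,.4)):
    try: arm.servo_line([x,.109,z],.06,rotation=tool(0,p)); print("back",x,p); done=True; break
    except arm.PlanningError as e: print(x,p,e)
print(arm.get_ee_pos(),arm.get_t())
if done:
    for x,z,p in((.53,.18,.8),(.56,.17,.7),(.58,.16,.65)):
        try: arm.servo_line([x,.109,z],.1,rotation=tool(0,p)); print("far",x); break
        except arm.PlanningError as e: print(x,p,e)
    arm.sleep(2)
    f=eyes.camera_info("side")
    for i in range(6):
        P,u,v=cloud(eyes.snapshot("side")[1],f); Q=P[(P[:,2]>.03)&(P[:,2]<.1)&(abs(P[:,1]-.109)<.05)&(abs(P[:,0]-.68)<.06)]; print(len(Q),np.median(Q,0).round(3) if len(Q) else 0); arm.sleep(.05)
print(arm.get_ee_pos(),arm.get_t(),arm.get_force())
ims=[]
for n in("side","scene"):
    q,d=eyes.snapshot(n); f=eyes.camera_info(n); u0=np.array([.66,.109,.17])@f["R"].T+f["t"]; c=int(u0[0]/u0[2]*f["fx"]+f["cx"]),int(u0[1]/u0[2]*f["fy"]+f["cy"])
    ims.append(cv2.resize(q[c[1]-60:c[1]+60,c[0]-60:c[0]+60,::-1],(400,400),interpolation=cv2.INTER_CUBIC))
cv2.imwrite("pics/x3.png",np.hstack(ims))
```

```text
back 0.61 0.5
[0.61005746 0.10885676 0.14972795] 40.6083
0.53 0.8 the arm cannot follow that straight line within its joint ranges
far 0.56
310 [0.679 0.115 0.065]
318 [0.671 0.114 0.065]
322 [0.669 0.115 0.066]
316 [0.673 0.114 0.066]
317 [0.681 0.114 0.065]
309 [0.689 0.114 0.065]
[0.55999412 0.10901179 0.16999173] 43.9 [0.15793632 0.42303662 0.09812014]
```

View pics/x3.png

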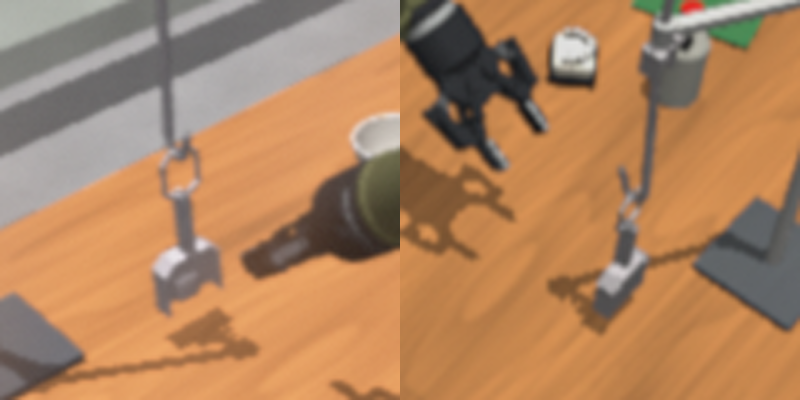

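The tray hangs on the hook and sways about ±10 mm, roughly 0.1 m/s. The gripper is well clear, so I'm handing in.

Run:
```python
from h import *
arm.sleep(2); print(arm.close_job(),arm.get_t())
```

```text
the job is handed in; nothing more can be done
the job is handed in; nothing more can be done
```

I steadied the hook, hung the middle-sized tray on it by its front bar, tugged it at about 5 N and let go; it hung with only a slight sway when I handed the job in at about 46 s, and no verdict was shown.

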